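Click the loose fuel-can cap home

TASK

The cap of the yellow fuel can on the garage bench has been left loose. Take it by its grip bar and turn it clockwise, as seen from above, until it is fully home and its ratchet clicks and slips at least once, then let go. The red can is already tight: do not turn its cap.

Things in the scene. Friction and masses are not known exactly. Their poses are not given: they have to be found in the camera images.
- yellow_cap (a point): Centre of the grip bar on the yellow 5 l can's black screw cap (68 mm disc), on the turning axis, 257 mm above the bench. The bar is 58 mm long (x), 20 mm thick (y, flat sides), 34 mm tall; this point is mid-height, z up. The can is bolted down, 220 x 150 x 205 mm; its handle starts 60 mm from the axis and tops out 4 mm below this point, which stays put as the cap turns.
- thread (a joint): How far the yellow cap's orange collar is screwed on (rad), growing clockwise from above: 0 loosest, 0.9 at the hard stop, fully home, where the bar lies along the can. Starts between 0.15 and 0.5. Turns easily (about 0.1 N m); the black cap turns with it one for one until the stop.
- click (a joint): How far the yellow cap's black shell and bar have slipped clockwise on the collar (rad): 0 at first, grows only once the collar is at its stop and the ratchet slips, at about 0.2 N m. Teeth every 0.26 rad (15 degrees): past half a tooth it snaps on to the next, and when let go it rests near a whole tooth. Turned back, it unscrews the collar.
- red_cap (a joint): Turn of the identical black cap on the red can from its start (rad, clockwise from above). It starts at 0, tight, and must be left alone.

How it is judged:
By the outcome, as a careful person would: the job done as asked, in the order asked, and still so for the second after the job is handed in, with the robot touching nothing.
It also fails if it takes over 32 s, if anything falls off the work surface, if the arm or the gripper's body presses on something with over 40 N, if the wrist force passes 120 N, or if a joint passes its speed limit or range.

ROBOT

A 7-joint arm with a two-finger parallel gripper is mounted at the origin on the work surface. World frame = base frame: x ahead of the robot, y to its left, z up, the work surface at z = 0. Lengths are in mm, angles in rad, forces in N, time in s.
With the tool pointing down it reaches from about 350 to 900 mm from the base axis. Payload 19.9 kg.
Tool frame: the origin (TCP) lies on the centre line of the jaws, within the pads' length; the fingertips stand 17 mm ahead of it and the grasp point (between the pads) lies 2 mm behind it; x points along the fingers, z is the direction in which the jaws open and shut, and the axes are right-handed (so a half turn about x gives the same grasp; the last joint's range is limited). The gripper opens to 85 mm and grips with 20 to 120 N. Pads are 22 mm wide; open, the fingers measure 114 mm over their backs; the gripper's body (76 mm by 85 mm) begins 54 mm behind the grasp point. The pads swing forward as they close: fully open they stand 13 mm farther back than shut.
Start: joints at [-1.147, 0.417, -0.01, 1.614, 0.005, 1.111, -0.053], TCP at [280.698, 558.401, 248.26] pointing down, gripper open.
Joint ranges: [-2.81, 2.81], [-0.39, 2.02], [-1.27, 1.25], [0.06, 2.57], [-1.19, 4.33], [0.19, 2], [-2.82, 2.82]. Speed limits (rad/s): [1.89, 1.89, 2.39, 2.39, 3.01, 3.01, 3.01].

INTERFACE

Orientations are given as a unit quaternion [x, y, z, w].
In Python, from station import * gives the robot as it stands. Calls block until the motion is done:
- goto(position, orientation): joint-space move of the TCP to a pose.
- move_straight(position, frame=None, vel=150, threshold=None): straight line of the TCP; frame=None keeps the orientation; vel is the mean speed in mm/s. With threshold (N) it stops when the force on the tool has changed by that much, and returns True; else False.
- goto_joints(angles): joint-space move.
- grip(opening): opening from 0.0 (shut) to 1.0 (fully open); the grip force is fixed at half the most; returns when the fingers have stopped.
- hold(seconds).
- inverse_kinematics(position, orientation): joint angles nearest the present ones, or None.
- read_state(): the state.
- read_camera(name): name is "side" or "top" or "wrist"; returns the picture (400x640x3 uint8, red, green, blue); there is no depth.
- get_calibration(name): a dict with "fov_y" (degrees; the focal length in pixels is half the picture's height over the tangent of half this angle, whatever the lens; pixels are square), "cx", "cy" (the principal point, pixels), "dist" ([k1, k2, p1, p2, k3] as OpenCV has them; the pictures are not rectified), "T" (4x4, takes a point from camera to world coordinates); the wrist camera has in their place "T_tool_cam" (4x4, takes a point from camera to tool coordinates, whose origin is the TCP and whose axes are the tool frame's). Camera axes: x right, y up, looking along -z (the intrinsics and any distortion apply to the point x, -y, -z); pixel columns grow to the right and rows downward; lengths in mm; the calibration is good to about 2 mm. A picture is of the moment at which its call begins: read the wrist's pose just before it. get_calibration takes no time and is no camera call.
A pose or a line that the arm cannot do raises Unreachable and nothing moves.
- job_done(): hands the job in, once; it reports no verdict.
The state is a dict: "time_s": time; "joints": joint angles; "dq": joint speeds; "tau": joint torques, N m; "ee_pos": TCP position; "tool_rot": TCP orientation; "contact_force": force on the tool from outside, world axes, zero at the start; "ft_torque": the same for the moment, N m; "finger_gap": opening from 0.0 (shut) to 1.0 (fully open).
Only numpy, scipy, OpenCV 4.12 (cv2) and the standard library are available. Lean on these libraries where they do the work, as an engineer would, in place of code of your own. Each camera call takes 0.05 s, during which the arm holds its last target.

## Working session

There is one attempt and no reset: what is moved stays moved. The work goes in short steps, each a Python script; the robot and the scene stay as the last script left them, time stands still between calls to the robot, and variables do not carry over. Pictures are saved under pics/ and viewed, and the job is handed in when it is done.

```bash
mkdir -p pics; ls; python3 - <<'E'
from station import *
import cv2
s=read_state();print({k:s[k] for k in('time_s','ee_pos','tool_rot','finger_gap')})
for n in("side","top","wrist"):
    cv2.imwrite(f"pics/{n}0.png",read_camera(n)[:,:,::-1]);print(n,get_calibration(n))
E
```

```text
pics
{'time_s': 0.0, 'ee_pos': array([280.57266325, 558.12328966, 247.66913479]), 'tool_rot': array([-0.37137746,  0.60222757,  0.37086109,  0.60155032]), 'finger_gap': 1.0000513336373476}
side {'fov_y': 53.92598981225603, 'cx': 323.2603100776722, 'cy': 194.9092327449397, 'dist': array([-0.061103,  0.      ,  0.      ,  0.      ,  0.      ]), 'T': array([[-9.96824174e-01,  5.88803002e-02, -5.36160020e-02,
         5.06786864e+02],
       [-7.94622330e-02, -7.79640119e-01,  6.21165870e-01,
         4.99328395e+02],
       [-5.22675332e-03,  6.23453603e-01,  7.81842878e-01,
         8.96590535e+02],
       [ 0.00000000e+00,  0.00000000e+00,  0.00000000e+00,
         1.00000000e+00]])}
top {'fov_y': 42.969113974330504, 'cx': 328.9166602436121, 'cy': 198.9448693822025, 'dist': array([-0.01854249,  0.        ,  0.        ,  0.        ,  0.        ]), 'T': array([[ 4.05765030e-03,  9.98144799e-01, -6.07494463e-02,
         4.59709708e+02],
       [-9.99928828e-01,  4.73148553e-03,  1.09523001e-02,
        -9.78379740e+00],
       [ 1.12194165e-02,  6.07006821e-02,  9.98092958e-01,
         1.27716376e+03],
       [ 0.00000000e+00,  0.00000000e+00,  0.00000000e+00,
         1.00000000e+00]])}
wrist {'fov_y': 60.46907029417993, 'cx': 316.04069269591656, 'cy': 200.59857760805755, 'dist': array([-0.02555956,  0.        ,  0.        ,  0.        ,  0.        ]), 'T_tool_cam': array([[-8.89632270e-04,  2.68767424e-01, -9.63204693e-01,
        -1.25224467e+02],
       [ 6.86277330e-04,  9.63205011e-01,  2.68766879e-01,
         6.91885228e+01],
       [ 9.99999369e-01, -4.21921857e-04, -1.04134725e-03,
         6.53359468e-01],
       [ 0.00000000e+00,  0.00000000e+00,  0.00000000e+00,
         1.00000000e+00]])}
```

View pics/side0.png

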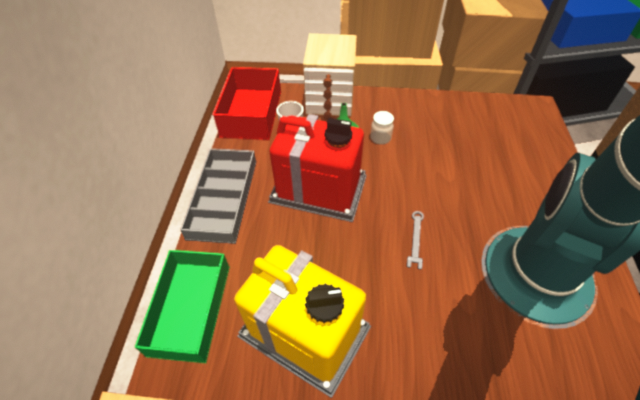

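View pics/top0.png

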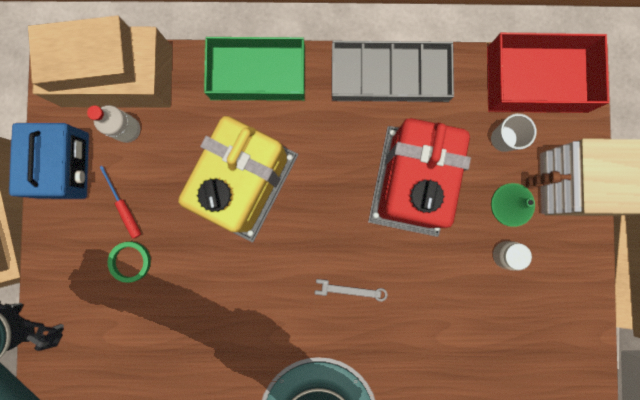

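View pics/wrist0.png

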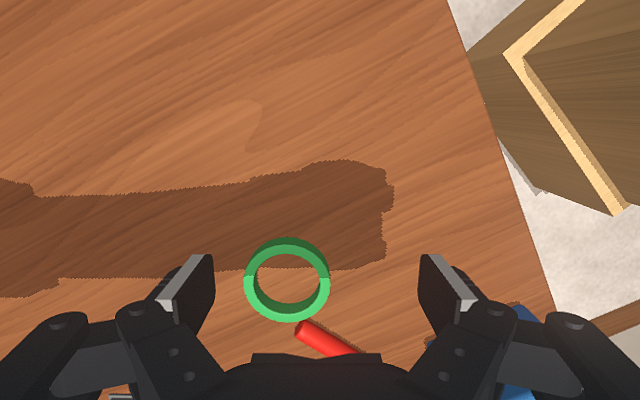

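The top view shows the yellow cap near (214,195) and its white-striped bar. The side view shows it near (324,302). The wrist view sees only bench. I'll enlarge the yellow cap in the top and side views.

```bash
python3 - <<'E'
import cv2,numpy as np
a=cv2.imread("pics/top0.png")[110:250,170:310];b=cv2.imread("pics/side0.png")[240:380,230:370]
cv2.imwrite("pics/z0.png",np.hstack([cv2.resize(x,(400,400),interpolation=cv2.INTER_NEAREST) for x in(a,b)]))
E
```

```text
(no output)
```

View pics/z0.png

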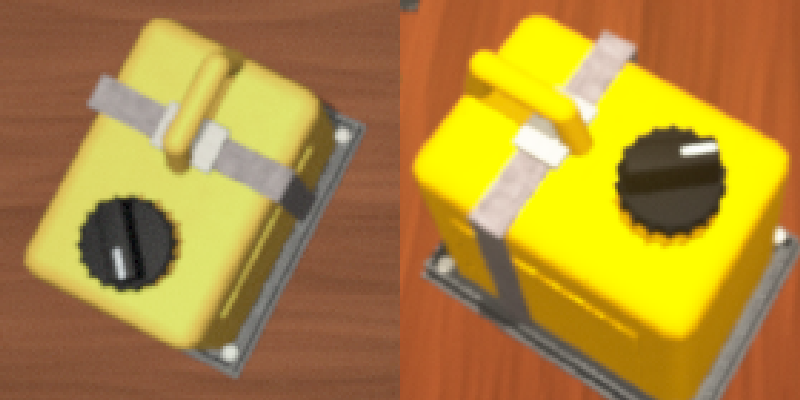

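The left panel (top view) shows the yellow cap disc at about (214,195) with its white stripe toward the image bottom. The bar runs nearly vertical there, and the can's long axis tilts right. So a clockwise turn will line the bar up with the can. Next I'll locate the cap in both views.

```bash
cat > h.py <<'E'
import numpy as np,cv2
from station import *
from scipy.spatial.transform import Rotation as R
def cam(n,st=None):
    c=get_calibration(n);f=200/np.tan(np.radians(c["fov_y"])/2)
    K=np.array([[f,0,c["cx"]],[0,f,c["cy"]],[0,0,1]])
    if n=="wrist":
        T=np.eye(4);T[:3,:3]=R.from_quat(st["tool_rot"]).as_matrix();T[:3,3]=st["ee_pos"];T=T@c["T_tool_cam"]
    else:T=c["T"]
    return K,np.array(c["dist"]),T
def rays(C,px):
    K,d,T=C;p=cv2.undistortPoints(np.float64(px).reshape(-1,1,2),K,d)[:,0]
    v=np.c_[p[:,0],-p[:,1],-np.ones(len(p))]@T[:3,:3].T
    return T[:3,3],v/np.linalg.norm(v,axis=1)[:,None]
def plane(C,px,z):
    o,v=rays(C,px);return o+v*((z-o[2])/v[:,2])[:,None]
def big(m,near=None):
    n,l,s,c=cv2.connectedComponentsWithStats(m.astype(np.uint8))
    i=1+(np.argmax(s[1:,4]) if near is None else np.argmin(np.hypot(*(c[1:]-near).T)+1e3*(s[1:,4]<4)))
    return l==i,c[i]
def proj(C,P):
    K,d,T=C;q=(np.atleast_2d(P)-T[:3,3])@T[:3,:3]
    return cv2.projectPoints(q*[1,-1,-1],np.zeros(3),np.zeros(3),K,d)[0][:,0]
def quat(th,s=1): # tool x down, jaws (tool z) along world angle th
    x=np.array([0,0,-1.]);z=np.array([np.cos(th),np.sin(th),0]);return R.from_matrix(np.c_[x,np.cross(z,x),z]).as_quat()
E
python3 - <<'E'
from h import *
for n,c0 in(("top",(214,195)),("side",(324,302))):
    im=cv2.imread(f"pics/{n}0.png").astype(int);C=cam(n)
    mx=im.max(2);yy,xx=np.mgrid[:400,:640];near=np.hypot(xx-c0[0],yy-c0[1])<26
    dark=big((mx<95)&near)[0]
    st=(im.min(2)>120)&(im.max(2)-im.min(2)<50)&(np.hypot(xx-c0[0],yy-c0[1])<22)
    st,sc=big(st)
    pts=np.argwhere(dark|st)[:,::-1].astype(np.float32);(c,wh,a)=cv2.fitEllipse(cv2.convexHull(pts))
    print(n,"ell",c,wh,a,"stripe",sc,st.sum(),"P240",plane(C,[c],240)[0],"P257",plane(C,[c],257)[0],"stripe274",plane(C,[sc],274)[0])
    ym=big((im[:,:,0]<110)&(im[:,:,2]>130)&(im[:,:,1]>110))[0]
    if n=="top":
        r=cv2.minAreaRect(np.argwhere(ym)[:,::-1].astype(np.float32));b=cv2.boxPoints(r);print(r,plane(C,b,205)[:,:2])
E
```

```text
top ell (214.05679321289062, 194.7525177001953) (32.36525344848633, 33.33726501464844) 108.15013122558594 stripe [211.11428571 201.6       ] 35 P240 [530.30484789 213.5190562  240.        ] P257 [529.14773325 209.85893168 257.        ] stripe274 [514.41392674 211.76382295 274.        ]
((231.37744140625, 174.38287353515625), (73.49478912353516, 102.51080322265625), 27.758541107177734) [[515.65103294 303.1567534 ]
 [709.97896528 205.8351739 ]
 [637.03257634  66.40387835]
 [444.25691585 164.97063373]]
side ell (324.4512634277344, 303.02606201171875) (36.72750473022461, 37.829349517822266) 74.26531219482422 stripe [333.95652174 291.47826087] 46 P240 [530.400766   219.93171027 240.        ] P257 [529.78937076 227.16566109 257.        ] stripe274 [514.68901335 212.47907831 274.        ]
```

The two views agree within a few mm, putting the cap at about (530,215), the bar at about +10° and the can's axis at about -27°. I'll plan a hover above it and check joint 7's range over the whole turn.

```bash
python3 - <<'E'
from h import *
for th in(100,-80):
  for dt in(0,-37,-57,-65):
    for z in(340,262):
        j=inverse_kinematics([530,215,z],quat(np.radians(th+dt)));print(th,dt,z,None if j is None else np.round(j,3))
E
```

```text
100 0 340 [-0.528  0.249  0.109  1.637 -0.028  1.257  1.331]
100 0 262 [-0.508  0.31   0.085  1.737 -0.029  1.096  1.331]
100 -37 340 [-0.586  0.25   0.179  1.639 -0.046  1.257  0.701]
100 -37 262 [-0.576  0.311  0.169  1.739 -0.058  1.096  0.711]
100 -57 340 [-0.637  0.252  0.242  1.64  -0.063  1.257  0.367]
100 -57 262 [-0.628  0.314  0.233  1.741 -0.08   1.096  0.382]
100 -65 340 [-0.658  0.253  0.267  1.641 -0.07   1.257  0.234]
100 -65 262 [-0.648  0.315  0.259  1.742 -0.089  1.096  0.25 ]
-80 0 340 [-0.911  0.28   0.586  1.649 -0.161  1.262 -1.69 ]
-80 0 262 [-0.904  0.35   0.585  1.75  -0.213  1.106 -1.646]
-80 -37 340 [-1.253  0.409  1.086  1.658 -0.373  1.303 -2.141]
-80 -37 262 [-1.237  0.508  1.086  1.759 -0.486  1.174 -2.05 ]
-80 -57 340 [-1.253  0.409  1.086  1.658 -0.373  1.303 -2.491]
-80 -57 262 [-1.237  0.508  1.086  1.759 -0.486  1.174 -2.399]
-80 -65 340 [-1.253  0.409  1.086  1.658 -0.373  1.303 -2.63 ]
-80 -65 262 [-1.237  0.508  1.086  1.759 -0.486  1.174 -2.538]
```

```bash
python3 - <<'E'
from h import *
s=read_state();p=s["ee_pos"].copy();p[2]=350
move_straight(p,vel=250)
goto([528,215,350],quat(np.radians(100)))
s=read_state();im=read_camera("wrist");print(s["time_s"],s["ee_pos"],s["joints"].round(3),s["contact_force"].round(2))
np.savez("w1.npz",ee_pos=s["ee_pos"],tool_rot=s["tool_rot"]);cv2.imwrite("pics/w1.png",im[:,:,::-1])
E
```

```text
2.2667 [527.59356376 215.98750573 349.69303661] [-0.575  0.241  0.161  1.628 -0.04   1.277  1.339] [-0.04  0.23 -1.05]
```

View pics/w1.png

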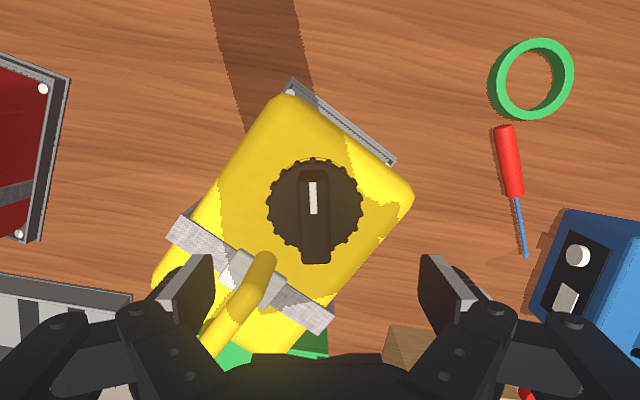

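The wrist view shows the bar from about (314,170) to (315,262), nearly upright and so well aligned with the jaws. The stripe is at (313,198) and the disc around (314,205). I'll enlarge it and measure.

```bash
python3 - <<'E'
from h import *
im=cv2.imread("pics/w1.png");z=im[145:275,250:380]
g=np.clip(z.astype(float)*3,0,255).astype(np.uint8)
cv2.imwrite("pics/z1.png",np.hstack([cv2.resize(x,(400,400),interpolation=cv2.INTER_NEAREST) for x in(z,g)]))
s=dict(np.load("w1.npz"));C=cam("wrist",s);i=im.astype(int)
yy,xx=np.mgrid[:400,:640];near=np.hypot(xx-314,yy-208)<62
st,sc=big((i.min(2)>120)&(i.max(2)-i.min(2)<70)&(np.hypot(xx-313,yy-198)<25))
dark=big((i.max(2)<95)&near)[0]
P=plane(C,np.argwhere(st)[:,::-1],274)[:,:2];w,V=np.linalg.eigh(np.cov(P.T));a=np.degrees(np.arctan2(V[1,1],V[0,1]))
print("stripe c",P.mean(0),"angle mod180",a%180,"len",np.sqrt(w*12))
pts=np.argwhere(dark|st)[:,::-1].astype(np.float32);e=cv2.fitEllipse(cv2.convexHull(pts));print(e,plane(C,[e[0]],240),plane(C,[e[0]],232))
ym=big((i[:,:,0]<110)&(i[:,:,2]>120)&(i[:,:,1]>90))[0]
E
```

```text
stripe c [513.50971675 212.86163535] angle mod180 12.276630946531498 len [ 4.36023243 19.9671424 ]
((313.8737487792969, 209.731689453125), (95.65896606445312, 107.22706604003906), 3.0393874645233154) [[531.39588398 216.5585593  240.        ]] [[533.82805547 216.93884123 232.        ]]
```

View pics/z1.png

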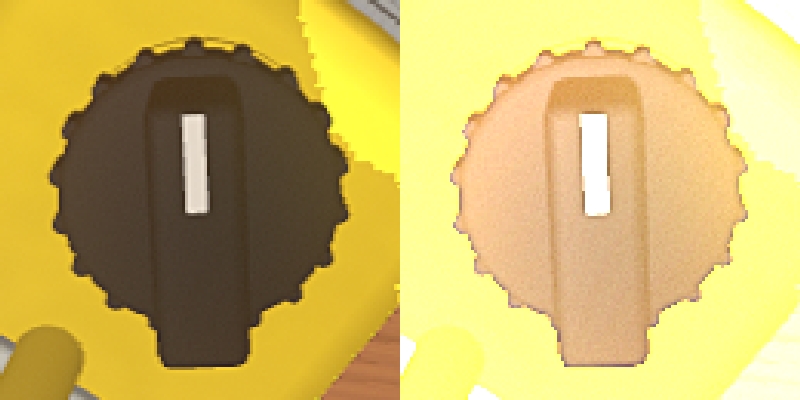

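The zoom shows the bar's top face edges: x≈150–242 at the top end (row≈78–108) and x≈162–248 at the bottom end (row≈362). I'll cast these corners onto z=274 and check the result against the known 58 x 20 mm.

```bash
python3 - <<'E'
from h import *
s=dict(np.load("w1.npz"));C=cam("wrist",s);k=130/400
q=lambda L:[(250+x*k-.5,145+y*k-.5) for x,y in L]
for L in([(150,108),(241,108),(249,362),(161,362)],[(150,80),(241,80),(249,362),(161,362)]):
    P=plane(C,q(L),274)[:,:2];m0=P[:2].mean(0);m1=P[2:].mean(0);d=m0-m1
    print("centre",P.mean(0),"len",np.hypot(*d),"w",np.hypot(*(P[0]-P[1])),np.hypot(*(P[2]-P[3])),"ang",np.degrees(np.arctan2(-d[1],-d[0])))
for c in [(531,216,257),(532,216.5,257),(533,217,257)]:
    print(c,proj(cam("top"),[c[0],c[1],240])[0],proj(cam("side"),[c[0],c[1],240])[0])
E
```

```text
centre [528.99384065 216.81805234] len 53.991071178699066 w 17.680545496153073 18.31861526624006 ang 12.053497998111126
centre [526.27807877 216.34126418] len 59.502318679036165 w 17.55468309230211 18.31861526624006 ang 11.85929213572878
(531, 216, 257) [212.8478334  194.40726892] [324.28575736 300.90143899]
(532, 216.5, 257) [212.61178333 193.91780383] [323.6984956  301.12648946]
(533, 217, 257) [212.37576541 193.42839535] [323.11081885 301.35166505]
```

The bar centre comes out at about (529.5, 216.7) at 12°, with top-face size consistent after allowing for the chamfers. The can axis at -27° means about 39° to home, so the thread is at about 0.22. Now I'll descend and grip.

```bash
python3 - <<'E'
from h import *
q=quat(np.radians(102))
goto([529.5,216.7,320],q)
s=read_state();e=np.array([529.5,216.7])-s["ee_pos"][:2];print("err",e)
p=np.array([529.5+e[0],216.7+e[1],263])
print(move_straight(p,vel=80,threshold=8))
s=read_state();print(s["time_s"],s["ee_pos"],s["contact_force"].round(2))
grip(0.0)
s=read_state();print(s["time_s"],s["ee_pos"],s["finger_gap"],s["contact_force"].round(2),s["ft_torque"].round(2),s["joints"].round(3))
im=read_camera("wrist");cv2.imwrite("pics/w2.png",im[:,:,::-1])
E
```

```text
err [ 0.83496164 -0.4151005 ]
False
3.4333 [530.56398257 216.34050473 263.43321589] [-0.05  0.07  0.15]
4.05 [530.57348422 215.6656393  263.37784262] 0.22215618791949626 [-0.98 -5.27  5.51] [-0.92  0.32  0.08] [-0.563  0.311  0.152  1.735 -0.051  1.099  1.384]
```

View pics/w2.png

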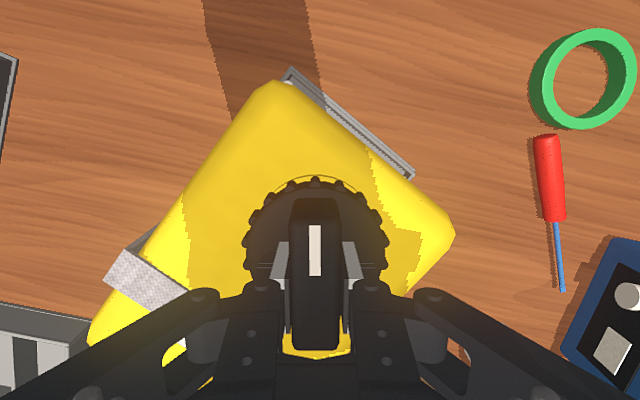

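The wrist picture shows the bar held squarely between the pads around (315,275), and the gap of 0.222 (≈19 mm) fits the 20 mm bar. Side force is 5 N. Next I'll turn clockwise with joint 7 in steps, watching the moment.

```bash
cat > turn.py <<'E'
import sys
from h import *
def yaw(s):
    z=R.from_quat(s["tool_rot"]).as_matrix()[:,2];return np.degrees(np.arctan2(z[1],z[0]))
def turn(deg,step):
    j=np.array(read_state()["joints"]);n=int(round(deg/step))
    for k in range(n):
        j[6]-=np.radians(step);goto_joints(j);s=read_state()
        print(round(s["time_s"],2),"yaw",round(yaw(s),1),s["ee_pos"].round(1),"F",s["contact_force"].round(1),"M",s["ft_torque"].round(2),"t7",round(s["tau"][6],2),"gap",round(s["finger_gap"],3))
if __name__=="__main__":turn(float(sys.argv[1]),float(sys.argv[2]))
E
python3 turn.py 30 10; python3 turn.py 14 2
```

```text
4.39 yaw 92.2 [530.6 215.7 263.4] F [-0.3  0.4  0.7] M [ 0.26  0.1  -0.09] t7 -1.62 gap 0.224
4.68 yaw 82.4 [530.6 215.9 263.4] F [1.1 1.7 1.6] M [ 0.73 -0.13 -0.06] t7 -1.53 gap 0.222
4.97 yaw 72.4 [530.7 216.  263.4] F [ 2.1  5.1 -0.2] M [ 1.25 -0.52 -0.08] t7 -1.49 gap 0.221
5.22 yaw 70.7 [530.7 216.1 263.5] F [ 0.9  3.5 -0.7] M [ 0.96 -0.44 -0.01] t7 -0.2 gap 0.223
5.47 yaw 68.6 [530.7 216.1 263.5] F [ 1.5  4.4 -0.7] M [ 1.05 -0.58 -0.03] t7 -0.35 gap 0.223
5.72 yaw 66.5 [530.8 216.1 263.5] F [ 2.7  4.6 -1.3] M [ 1.25 -0.65 -0.06] t7 -0.3 gap 0.22
5.97 yaw 64.5 [530.8 216.1 263.5] F [ 3.4  5.4 -1.2] M [ 1.27 -0.77 -0.06] t7 -0.26 gap 0.218
6.22 yaw 62.5 [530.8 216.2 263.5] F [ 3.5  4.6 -1.6] M [ 1.29 -0.87 -0.06] t7 -0.28 gap 0.219
6.47 yaw 60.6 [530.8 216.2 263.4] F [ 3.5  4.3 -1.2] M [ 1.31 -0.88  0.05] t7 -0.37 gap 0.219
6.72 yaw 58.6 [530.8 216.2 263.4] F [ 3.6  4.5 -1.7] M [ 1.34 -0.98  0.12] t7 -0.38 gap 0.22
```

The vertical moment turns resistive from about 61°, matching the predicted stop at 63°. I'll keep going in small steps to see the ratchet slip.

```bash
python3 turn.py 14 2
```

```text
6.97 yaw 56.7 [530.9 216.3 263.5] F [ 3.2  4.4 -0.7] M [ 1.13 -0.78 -0.01] t7 -0.29 gap 0.217
7.22 yaw 54.7 [530.9 216.3 263.5] F [ 3.2  3.2 -1.7] M [ 1.27 -0.83 -0.09] t7 -0.22 gap 0.224
7.47 yaw 52.7 [530.9 216.3 263.5] F [ 3.6  4.6 -1.4] M [ 1.26 -0.91 -0.08] t7 -0.23 gap 0.223
7.72 yaw 50.7 [531.  216.4 263.5] F [ 3.6  4.8 -1.4] M [ 1.3  -1.04 -0.08] t7 -0.23 gap 0.226
7.97 yaw 48.7 [531.  216.3 263.5] F [ 4.2  5.1 -0.9] M [ 1.3  -1.06 -0.02] t7 -0.27 gap 0.221
8.22 yaw 46.7 [531.  216.4 263.5] F [ 4.7  5.8 -1.8] M [ 1.33 -1.12 -0.05] t7 -0.33 gap 0.222
8.47 yaw 44.7 [531.1 216.4 263.5] F [ 4.1  5.  -2.2] M [ 1.36 -1.2   0.05] t7 -0.39 gap 0.222
```

The moment peaked at 58.6° and dropped by 56.7°, which looks like the first slip. It's now loading toward a second tooth. I'll go one tooth further for clear confirmation and stop near the next rest position, so nothing springs back on release.

```bash
python3 turn.py 10 2
```

```text
8.72 yaw 42.8 [531.1 216.4 263.5] F [ 2.7  5.1 -1.6] M [ 1.18 -0.88  0.06] t7 -0.35 gap 0.219
8.97 yaw 40.8 [531.1 216.5 263.4] F [ 3.2  4.8 -1.7] M [ 1.28 -0.93 -0.1 ] t7 -0.25 gap 0.224
9.22 yaw 38.8 [531.2 216.4 263.5] F [ 3.6  4.9 -1.5] M [ 1.26 -1.01 -0.06] t7 -0.23 gap 0.223
9.47 yaw 36.8 [531.2 216.5 263.5] F [ 3.5  5.4 -2.4] M [ 1.27 -1.07 -0.04] t7 -0.23 gap 0.223
9.72 yaw 34.8 [531.3 216.5 263.5] F [ 3.5  5.2 -2.7] M [ 1.28 -1.16 -0.07] t7 -0.22 gap 0.221
```

The second slip came at about 42°, one 15° tooth after the first, and the jaws are now near rest. I'll release, lift straight up and look.

```bash
python3 - <<'E'
from h import *
grip(1.0)
s=read_state();print(s["finger_gap"],s["contact_force"].round(2),s["ee_pos"])
p=s["ee_pos"].copy();p[2]=360;move_straight(p,vel=100)
s=read_state();im=read_camera("wrist");cv2.imwrite("pics/w3.png",im[:,:,::-1])
np.savez("w3.npz",ee_pos=s["ee_pos"],tool_rot=s["tool_rot"])
print(s["time_s"],s["ee_pos"],s["contact_force"].round(2));C=cam("wrist",s);i=im.astype(int)
c=proj(C,[530.5,216.5,274])[0];yy,xx=np.mgrid[:400,:640]
st,sc=big((i.min(2)>120)&(i.max(2)-i.min(2)<70)&(np.hypot(xx-c[0],yy-c[1])<50));print(c,sc,st.sum())
P=plane(C,np.argwhere(st)[:,::-1],274)[:,:2];w,V=np.linalg.eigh(np.cov(P.T));print("stripe",P.mean(0),"ang",np.degrees(np.arctan2(V[1,1],V[0,1]))%180-180,np.sqrt(12*w))
E
```

```text
0.9961864878720884 [-0.16 -0.36  0.25] [531.04815939 216.33758158 263.46721475]
11.5 [530.82930742 216.26996579 359.28171035] [-0.17 -0.69 -0.79]
[315.39775324 215.98955671] [316.  189.5] 210
stripe [520.83612175 231.13806052] ang -55.29746458125196 [ 4.38310985 19.51860388]
```

View pics/w3.png

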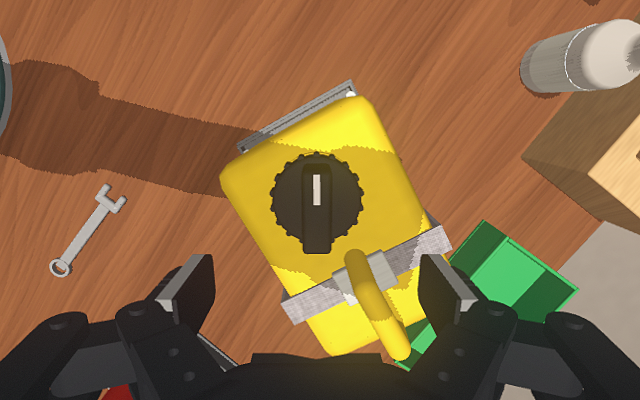

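The picture shows the cap released, with the bar upright at about (316,210) and clear of the fingers. The bar rests at -55.3°, about 28.5° past the can's axis, which is two teeth (30°) within measuring error. I'm handing in.

```bash
python3 -c "
from station import *
hold(0.3);s=read_state();print(s['time_s'],s['contact_force'].round(2));job_done()"
```

```text
11.85 [-0.39 -0.39 -0.59]
the job is handed in; nothing more can be done
```

I turned the yellow cap clockwise until it was fully home and its ratchet slipped twice, then let go and lifted clear. I handed the job in at 11.9 s, with the gripper open and about 100 mm above its grip height.

- **Turn:** I gripped the bar squarely and turned it about 67°. The stop was expected at a jaw angle of about 63°, and resistance was clear by about 60°. The moment peaked and dropped twice, one 15° tooth apart, at jaw angles of about 58° and 42°.
- **Final position:** in the last wrist picture, the bar rests at -55.3°. That is 28.5° past the can's long axis, against 30° for two whole teeth, so 1.5° off and within measuring error. The bar did not spring back noticeably on release.
- **Forces:** in the readings I took, forces at the tool stayed under 10 N, and they were near zero after release.
- **Red can:** the arm did not go near it. I did not take a final picture of its cap.
- **Measurement differences:** the top and side views disagreed by about 6 mm in y on the cap centre. I used the closer wrist view, which fell between them, and the grip was good.

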